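# Press a cork backing onto a tile and hold it

### The job

Press the cork backing onto the tile that lies in the press tray: slide the knobbed tray in under the press until it is fully home against the rear stop, and only then pull the press lever down by its cross handle until the lever stands level - not well past level, or the tile cracks. The glue needs steady pressure, so do not let go: finish while you are still holding the handle with the lever level against its spring, the tray home and the tile seated in it. Leave the tools, tiles, glue and tub round the press where they are.

Things in the scene. Friction and masses are not known exactly. Their poses are not given: they have to be found in the camera images.
- press: Grey cast bench press (arbor press), bolted down. Origin on the bench below the vertical ram; x points from its open front, where the tray comes out, to the column at the back, y to the operator's left, z up. Head: x -34..135, y -48..68, z 155..245 mm; column behind x 87; ram sticks up to z 290. The slideway, 96 mm wide, top at z 42, runs forward to x -220. Cork top at z 63.
- tray (a joint): Position in m of the flat aluminium tray along the press's x axis: 0 = fully pulled out to the front, where it starts, 0.12 = fully home against the rear stop, the tile centred under the ram. About 2.5 N of friction; it stays where it is left.
- tray_knob (a point): Middle of the upright black knob on the tray's front apron: 24 mm diameter, 30 mm tall, this point 80 mm above the bench, the apron's top 30 mm below it. It stands 115 mm in front of the tray's middle and 35 mm to the operator's left of it: with the tray home at x -115, y +35 mm in the press frame. The apron reaches 18 mm in front of the knob's axis.
- lever (a joint): Angle in rad: 0 = at rest, pointing forward and 0.65 rad (37 deg) up; 0.65 = level; 1.05 = its lower limit. Level axis along the press's y, through x +36, z 195 mm in the press frame; handle axis 225 mm from it. Ram goes down 28 mm per rad; the sprung foot meets the cork at about 0.39 and presses about 35 N at level. At level the handle pushes up with about 10 N and springs back if let go.
- lever_handle: Black rubber cross handle at the lever's free end: a level round bar, 28 mm diameter, 95 mm long, parallel to the press's y axis, on the operator's right. Origin at its middle, at y -124 mm in the press frame, 331 mm above the bench at rest, 195 mm with the lever level. The lever's 18 mm steel bar joins its inner end. The rubber turns freely on its axis. It can be gripped across or pushed down from above.
- foot: Square sprung press foot, 60 x 60 mm, rubber faced, under the ram. Origin at the middle of its underside, 74 mm above the bench at rest.
- coaster: White fired tile 100 x 100 x 8 mm lying glaze down with a cork sheet 92 x 92 x 5 mm on top, loose in the tray's pocket (7 mm lip, 1.5 mm play all round). Origin at the middle of its underside, 50 mm above the bench; about 0.17 kg.
- tile_stack: Bystander: pile of three finished tiles, 100 x 100 x 39 mm, beside the press. Origin under its middle.
- glue_bottle: Bystander: white squeeze bottle with a nozzle, 56 mm diameter, 175 mm tall. Origin under its middle.
- loop_tool: Bystander: trimming tool with a green 14 mm round handle and a wire loop, about 150 mm long, lying on the bench in front of the tray. Origin under its handle's middle.
- wood_rib: Bystander: flat wooden rib, 153 x 48 x 7 mm, lying on the bench to the operator's right of the tray. Origin under its middle.
- low_tub: Bystander: lidded tub, 108 mm diameter, 62 mm tall. Origin under its middle.
Mind the look-alikes: they are no part of the job. There is more than one size of the coaster; the job needs the smallest.

How it is judged:
By the outcome, as a careful person would: the job done as asked, in the order asked, and still so for the second after the job is handed in, while the arm keeps its last pose, push and grip.
It also fails if it takes over 56 s, if anything falls off the work surface, if the arm or the gripper's body presses on something with over 40 N, if the wrist force passes 120 N, or if a joint passes its speed limit or range.

### The arm

A 7-joint arm with a two-finger parallel gripper is mounted at the origin on the work surface. World frame = base frame: x ahead of the robot, y to its left, z up, the work surface at z = 0. Lengths are in m, angles in rad, forces in N, time in s.
With the tool pointing down it reaches from about 0.425 to 0.975 m from the base axis. Payload 16.7 kg.
Tool frame: the origin (TCP) lies at the very end of the fingers, on their centre line; the grasp point (between the pads) lies 19 mm behind it (grip_point_offset is the distance from the TCP to the grasp point, in m); z points along the fingers, y is the line along which they close (so a half turn about z gives the same grasp; the last joint's range is limited). The gripper opens to 85 mm and grips with 20 to 120 N. Pads are 22 mm wide; open, the fingers measure 114 mm over their backs; the gripper's body (76 mm by 85 mm) begins 54 mm behind the grasp point. The pads swing forward as they close: fully open they stand 13 mm farther back than shut.
Start: joints at [-1.325, 0.426, 0.074, 1.606, -0.034, 1.111, -0.067], TCP at [0.26, 0.623, 0.196] pointing down, gripper open.
Joint ranges: [-2.85, 2.85], [-0.5, 2.14], [-1.23, 1.37], [0.21, 2.46], [-1.02, 4.16], [0.16, 2.05], [-2.73, 2.73]. Speed limits (rad/s): [1.89, 1.89, 2.39, 2.39, 3.01, 3.01, 3.01].

### API

Orientations are given as a unit quaternion [x, y, z, w].
In Python, from rig import read_state, camera, sign_off, grip_point_offset gives the robot as it stands.
- The arm moves only by the tool move_arm, never from a script. Its argument "plan" is a list of rows, each a list of 4 numbers: the shift along the tool's x, y, z in cm, then the turn about the tool's z in rad. In form: [[tx, ty, tz, spin], ...]. A call has 1 to 5 rows; each row shifts and turns the commanded pose from where the row before left it, along the tool's axes as they then stand; what a row does not reach is not made up. A row lasts 1/8 s, in which the tool goes at most 62.5 mm and 10.7 degrees, less where a joint would pass 70% of its speed; a pose out of reach is approached as far as the arm can. A call is refused whole if a number of a shift passes 6.25 or a number of a turn 0.188, either way. A call with a gripper value outside its range is refused whole. "hand" is the closure in counts, from 0 (fully open) to 255 (shut), set as the call begins (left out, the last holds). The fingers move at their own pace and stop on an object; "force" is the grip in N (left out, the last holds). Time passes only in rows, so rows that do not move let the fingers close. It gives the time, the measured TCP pose, the force, the opening and the grip force at its end, in the units of the state.
- read_state(): the state, without advancing time (a new reading comes with each control period).
- camera(name): name is "side" or "top" or "wrist"; returns a dict with "pixels" (420x560x3 uint8, red, green, blue), "depth" (420x560 float32, m along the optical axis (not along the pixel's ray), 0 where there is no reading), "K" (3x3 intrinsics, pixels), "extrinsics" (4x4, takes a point from camera to world coordinates). Camera axes: x right, y down, z forward; pixel columns grow to the right and rows downward; lengths in m; the calibration is good to about 2 mm. A picture is of the moment at which its call begins.
- sign_off(): hands the job in; it is judged then, once.
The state is a dict: "t": time; "joint_pos": joint angles; "joint_velocities": joint speeds; "joint_efforts": joint torques, N m; "ee_pos": TCP position; "tool_rot": TCP orientation; "ft_force": force on the tool from outside, world axes, zero at the start; "wrist_torque": the same for the moment, N m; "width": finger opening in m; "gripper_force": force on a finger pad.
Only numpy, scipy, OpenCV 4.12 (cv2) and the standard library are available. Lean on these libraries where they do the work, as an engineer would, in place of code of your own. Each camera call takes 0.05 s, during which the arm holds its last target. There are 200 camera calls.

## Working session

There is one attempt and no reset: what is moved stays moved. The work goes in short steps, Python scripts to look and compute and a tool call to move; the robot and the scene stay as the last step left them, time stands still between calls to the robot, and variables do not carry over. Pictures are saved under pics/ and viewed, at most 10 in all, crops included, and the job is handed in when it is done.

Besides the shell and the picture viewer there is one more tool, called after "Emit:" by a JSON object that holds its "op" and its "data", one argument or row to a line. move_arm: Moves the arm, as the interface text tells. Its arguments: {"type":"object","properties":{"plan":{"type":"array"},"hand":{"type":"number"},"force":{"type":"number"}},"required":["plan"]}

```bash
ls; mkdir -p pics; cat > h.py <<'E'
import numpy as np, cv2
from rig import *
def snap(n,f):
    c=camera(n); cv2.imwrite(f'pics/{f}.png',c['pixels'][:,:,::-1]); np.savez(f'pics/{f}.npz',**c); return c
def pt(c,u,v):
    d=float(np.median(c['depth'][v-1:v+2,u-1:u+2])); p=np.linalg.inv(c['K'])@[u,v,1]*d
    return (c['extrinsics']@np.r_[p,1])[:3].round(4)
E
python3 - <<'E'
from h import *
s=read_state();print(s['t'],s['ee_pos'],s['tool_rot'],s['width'],grip_point_offset)
for n in('top','side'):
    c=snap(n,n+'1');print(c['extrinsics'].round(3).tolist(),c['K'].round(0).tolist())
E
```

```text
pics
0.0 [0.26008043 0.62240597 0.19541245] [ 1.96597283e-01  9.80484123e-01 -6.20289694e-04 -8.80492293e-05] 0.08526088292747007 0.0187
[[-0.006, -0.981, 0.195, 0.287], [-1.0, 0.003, -0.014, 0.087], [0.013, -0.195, -0.981, 1.284], [0.0, 0.0, 0.0, 1.0]] [[451.0, 0.0, 281.0], [0.0, 451.0, 202.0], [0.0, 0.0, 1.0]]
[[0.993, 0.1, -0.057, 0.569], [0.115, -0.824, 0.555, -0.447], [0.008, -0.558, -0.83, 0.946], [0.0, 0.0, 0.0, 1.0]] [[400.0, 0.0, 285.0], [0.0, 400.0, 206.0], [0.0, 0.0, 1.0]]
```

View pics/top1.png

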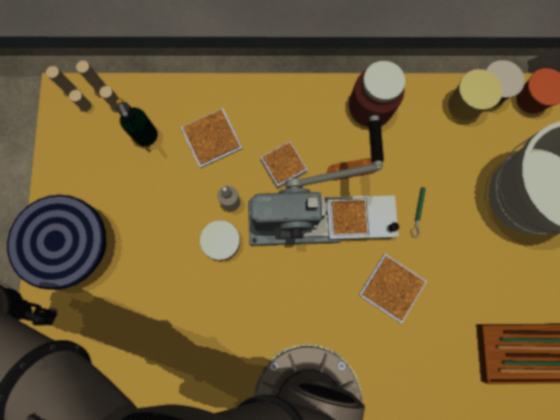

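View pics/side1.png

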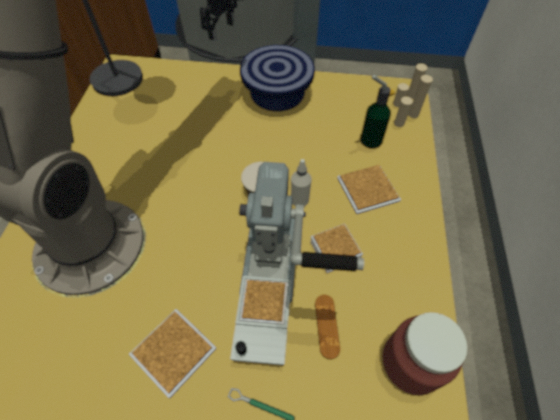

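The top view shows the press with its front pointing image right (world -y). The knob is at (393,227), the handle runs (375,122)-(377,162), and the tray tile is at (350,217). The side view shows the knob at (241,348) and the handle from (303,260) to (360,262).

```bash
python3 - <<'E'
from h import *
t=dict(np.load('pics/top1.npz'));s=dict(np.load('pics/side1.npz'))
for n,u,v in [('knob',393,227),('hand_out',375,124),('hand_mid',376,140),('hand_in',377,157),('tile',350,217),('tile_l',333,217),('apron',385,208),('tub',220,240),('glue',228,195),('tool',420,205),('rib',345,165),('stack',284,164),('head',285,205),('jar',383,82),('coasterB',393,288)]: print('T',n,pt(t,u,v))
for n,u,v in [('knob',241,347),('h_in',310,261),('h_mid',332,262),('h_out',355,263),('slideway_r',289,290),('tile',265,300)]: print('S',n,pt(s,u,v))
# tray apron front line & press axis: points of apron at z~.05
for nm,c in(('T',t),('S',s)):
    v,u=np.mgrid[:420,:560];d=c['depth'];p=np.stack([u,v,np.ones_like(u)],-1)@np.linalg.inv(c['K']).T*d[...,None]
    w=p@c['extrinsics'][:3,:3].T+c['extrinsics'][:3,3]
    g=c['pixels'].astype(int);
    m=(d>0)&(w[...,2]>.035)&(w[...,2]<.07)&(w[...,0]>.15)&(w[...,0]<.45)&(w[...,1]<-.0)&(w[...,1]>-.26)
    P=w[m][:,:2].astype(np.float32);r=cv2.minAreaRect(P);print(nm,r,cv2.boxPoints(r).round(3).tolist())
    # dark pixels knob/handle
    dk=(g.max(-1)<60)&(d>0)
    for n,z0,z1 in(('knob',.085,.11),('handle',.28,.36)):
        k=dk&(w[...,2]>z0)&(w[...,2]<z1)&(w[...,0]>.15)&(w[...,0]<.6)&(w[...,1]<0)&(w[...,1]>-.3)
        q=w[k];print(n,len(q),q.mean(0).round(4),q.min(0).round(3),q.max(0).round(3), cv2.minAreaRect(q[:,:2].astype(np.float32)) if len(q)>3 else '')
E
```

```text
T knob [ 0.4544 -0.2295  0.0942]
T hand_out [ 0.6487 -0.1356  0.3444]
T hand_mid [ 0.6113 -0.1358  0.3454]
T hand_in [ 0.573  -0.1365  0.344 ]
T tile [ 0.4872 -0.1208  0.0617]
T tile_l [ 0.4874 -0.074   0.0616]
T apron [ 0.5139 -0.2212  0.0521]
T tub [0.4254 0.2353 0.0614]
T glue [0.5329 0.2072 0.1423]
T tool [ 0.5297 -0.3331  0.0119]
T rib [ 0.6509 -0.1207  0.0085]
T stack [0.6457 0.0593 0.0385]
T head [0.4864 0.0623 0.2445]
T jar [ 0.8271 -0.2001  0.1846]
T coasterB [ 0.2948 -0.2407  0.0171]
S knob [ 0.46   -0.2378  0.0923]
S h_in [ 0.5813 -0.1473  0.3405]
S h_mid [ 0.6178 -0.1451  0.3412]
S h_out [ 0.6559 -0.1423  0.3411]
S slideway_r [ 0.5441 -0.0857  0.0521]
S tile [ 0.4923 -0.12    0.0611]
T ((0.4383317828178406, -0.12642163038253784), (0.022903872653841972, 0.2527594566345215), 0.18355154991149902) [[0.4259999990463257, -0.0], [0.4269999861717224, -0.2529999911785126], [0.44999998807907104, -0.2529999911785126], [0.4490000009536743, -0.0]]
knob 50 [ 0.456  -0.2232  0.093 ] [ 0.446 -0.242  0.085] [ 0.466 -0.013  0.098] ((0.4529527723789215, -0.1277860850095749), (0.019155927002
[... 176 characters left out ...]
, (0.02437753975391388, 0.034652069211006165), 88.2215347290039)
S ((0.4394229054450989, -0.12696103751659393), (0.021200716495513916, 0.2536379396915436), 0.05683702602982521) [[0.42899999022483826, -0.0], [0.42899999022483826, -0.2540000081062317], [0.44999998807907104, -0.2540000081062317], [0.44999998807907104, -0.0]]
knob 94 [ 0.4658 -0.1823  0.0925] [ 0.451 -0.247  0.085] [ 0.496 -0.006  0.109] ((0.4713633954524994, -0.12562234699726105), (0.24439607560634613, 0.02062765136361122), 83.04036712646484)
handle 268 [ 0.5841 -0.1443  0.34  ] [ 0.568 -0.153  0.329] [ 0.6   -0.131  0.346] ((0.5838056802749634, -0.1421625316143036), (0.031693235039711, 0.02215621806681156), 0.6864430904388428)
```

```bash
cat >> h.py <<'E'
def cloud(c):
    v,u=np.mgrid[:420,:560];d=c['depth'];p=np.stack([u,v,np.ones_like(u)],-1)@np.linalg.inv(c['K']).T*d[...,None]
    return p@c['extrinsics'][:3,:3].T+c['extrinsics'][:3,3], d>0
E
python3 - <<'E'
from h import *
for f in('top1','side1'):
    c=dict(np.load(f'pics/{f}.npz'));w,ok=cloud(c);g=c['pixels'].astype(int)
    m=ok&(w[...,2]>.044)&(w[...,2]<.068)&(w[...,0]>.38)&(w[...,0]<.58)&(w[...,1]<-.06)&(w[...,1]>-.28)
    n,l,st,ce=cv2.connectedComponentsWithStats(m.astype(np.uint8));k=1+st[1:,4].argmax();r=cv2.minAreaRect(w[l==k][:,:2].astype(np.float32));print('tray',r,cv2.boxPoints(r).round(3).tolist())
    h=ok&(w[...,2]>.325)&(w[...,2]<.352)&(w[...,0]>.54)&(w[...,0]<.7)&(w[...,1]<-.1)&(w[...,1]>-.18)&(g.max(-1)<90)
    q=w[h];r=cv2.minAreaRect(q[:,:2].astype(np.float32));print('handle',r,q.min(0),q.max(0))
    q=q[q[:,2]>.336]; print('fit slope dy/dx',np.polyfit(q[:,0],q[:,1],1), q[:,2].max())
    k=ok&(w[...,2]>.087)&(w[...,2]<.105)&(abs(w[...,0]-.457)<.03)&(abs(w[...,1]+.232)<.03);q=w[k];print('knob',q.mean(0),q.min(0),q.max(0))
E
```

```text
tray ((0.48987630009651184, -0.15576602518558502), (0.11680594086647034, 0.19230307638645172), 1.7606076002120972) [[0.42899999022483826, -0.061000000685453415], [0.4339999854564667, -0.2540000081062317], [0.5509999990463257, -0.25], [0.5450000166893005, -0.057999998331069946]]
handle ((0.6078892350196838, -0.13708895444869995), (0.03052198328077793, 0.12370093166828156), 89.6695785522461) [ 0.54607783 -0.15216669  0.32589619] [ 0.66978798 -0.12147251  0.3492114 ]
fit slope dy/dx [ 0.02658454 -0.15207367] 0.349211404987364
knob [ 0.45694816 -0.23345749  0.09340327] [ 0.44620082 -0.24404574  0.08782327] [ 0.46845856 -0.22264051  0.09846559]
tray ((0.4892619848251343, -0.1567249298095703), (0.11616960912942886, 0.19202247262001038), 1.7359586954116821) [[0.42800000309944153, -0.06300000101327896], [0.4339999854564667, -0.2540000081062317], [0.550000011920929, -0.25099998712539673], [0.5440000295639038, -0.05900000035762787]]
handle ((0.6049877405166626, -0.1395633965730667), (0.11079122871160507, 0.026881292462348938), 0.6528577208518982) [ 0.54968106 -0.15336307  0.32528346] [ 0.6604549  -0.12627091  0.34577039]
fit slope dy/dx [ 0.03279772 -0.16160234] 0.3457703877996914
knob [ 0.45739901 -0.23608027  0.09194922] [ 0.44653845 -0.24697866  0.0870682 ] [ 0.46807218 -0.22491253  0.09661189]
```

Emit:
{"op": "move_arm", "data": {
  "plan": [
    [0,0,-5.5,-0.14],
    [0,0,-5.5,-0.14],
    [0,0,-5.5,-0.14],
    [0,0,-5.5,0]
  ],
  "hand": 0,
  "force": 20
}}

```text
t: 0.6
ee_pos: [0.2603, 0.6223, 0.4177]
tool_rot: [-0.013, 1.0, -0.0, -0.0]
ft_force: [-0.3, 0.6, -0.5]
width: 0.0854
gripper_force: 0.0
```

Emit:
{"op": "move_arm", "data": {
  "plan": [
    [-3.1,-4.7,0,0],
    [-3.1,-4.7,0,0],
    [-3.1,-4.7,0,0],
    [-3.1,-4.7,0,0],
    [-3.1,-4.7,0,0]
  ]
}}

```text
t: 1.23
ee_pos: [0.4216, 0.3898, 0.4159]
tool_rot: [-0.012, 1.0, -0.0, -0.0]
ft_force: [0.7, -0.1, 0.8]
width: 0.0853
gripper_force: 0.0
```

Emit:
{"op": "move_arm", "data": {
  "plan": [
    [-3.1,-4.7,0,0],
    [-3.1,-4.7,0,0],
    [-3.1,-4.7,0,0],
    [0.5,-5,0,0],
    [0.5,-5,0,0]
  ]
}}

```text
t: 1.85
ee_pos: [0.5096, 0.1508, 0.4156]
tool_rot: [-0.012, 1.0, -0.0, -0.0]
ft_force: [1.3, 0.9, 0.6]
width: 0.0855
gripper_force: 0.0
```

Emit:
{"op": "move_arm", "data": {
  "plan": [
    [0.8,-4.8,0,0],
    [0.8,-4.8,0,0],
    [0.8,-4.8,0,0],
    [0.8,-4.8,0,0],
    [0.8,-4.8,0,0]
  ]
}}

```text
t: 2.48
ee_pos: [0.4748, -0.0898, 0.416]
tool_rot: [-0.012, 1.0, 0.0, -0.0]
ft_force: [1.2, -0.1, 0.0]
width: 0.0853
gripper_force: 0.0
```

Emit:
{"op": "move_arm", "data": {
  "plan": [
    [0.8,-4.8,0,0],
    [0.8,-4.8,0,0],
    [0.8,-4.8,0,0],
    [0,0,-0.01,0]
  ]
}}

```text
t: 2.98
ee_pos: [0.4535, -0.2363, 0.4162]
tool_rot: [-0.009, 1.0, -0.0, -0.0]
ft_force: [-0.3, 0.2, 0.6]
width: 0.0854
gripper_force: 0.0
```

Emit:
{"op": "move_arm", "data": {
  "plan": [
    [-0.35,0.2,5.5,0],
    [0,0,5.5,0],
    [0,0,5.5,0],
    [0,0,5.5,0],
    [0,0,5.5,0]
  ]
}}

```text
t: 3.6
ee_pos: [0.4585, -0.2298, 0.1395]
tool_rot: [-0.013, 1.0, 0.0, 0.0]
ft_force: [1.9, 1.0, -0.6]
width: 0.0851
gripper_force: 0.0
```

```bash
python3 - <<'E'
from h import *
snap('wrist','w1'); s=read_state();print(s['ee_pos'],s['ft_force'])
E
```

```text
[ 0.45513851 -0.22836538  0.1335302 ] [ -6.20337413   3.7961171  -10.03065016]
```

View pics/w1.png

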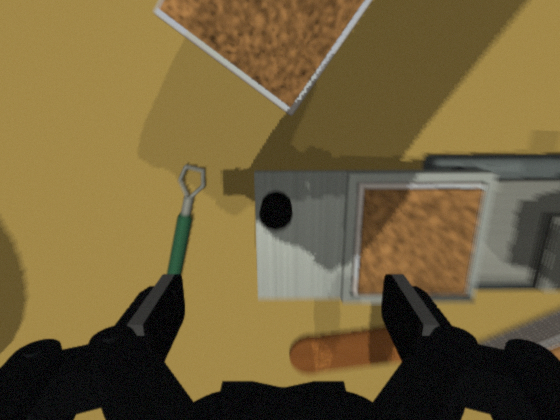

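The wrist view shows the knob at (275,210) between the two fingers (about x=170 and x=410). The apron and tile are clear below them.

Emit:
{"op": "move_arm", "data": {
  "plan": [
    [-0.1,-0.6,3.5,0],
    [0,0,2,0],
    [0,0,1.5,0],
    [0,0,0,0]
  ]
}}

```text
t: 4.15
ee_pos: [0.4594, -0.2363, 0.0711]
tool_rot: [-0.012, 1.0, 0.0, -0.0]
ft_force: [-0.1, -0.0, -0.2]
width: 0.0856
gripper_force: 0.0
```

Emit:
{"op": "move_arm", "data": {
  "plan": [
    [0.2,0.15,0.7,0],
    [0,0,0,0],
    [0,0,0,0],
    [0,0,0,0],
    [0,0,0,0]
  ],
  "hand": 255,
  "force": 30
}}

```text
t: 4.78
ee_pos: [0.4577, -0.2353, 0.0644]
tool_rot: [-0.012, 1.0, -0.0, 0.0]
ft_force: [0.4, -0.1, 0.9]
width: 0.0002
gripper_force: 0.0
```

```bash
python3 - <<'E'
from h import *
c=snap('side','s2'); s=read_state();print(s['ee_pos'],s['width'],s['gripper_force'])
w,ok=cloud(c);k=ok&(w[...,2]>.047)&(w[...,2]<.068)&(w[...,0]>.38)&(w[...,0]<.58)&(w[...,1]<-.06)&(w[...,1]>-.28);print(w[k].min(0))
cv2.imwrite('pics/s2c.png',cv2.resize(c['pixels'][240:400,180:340,::-1],(640,640)))
E
```

```text
[ 0.45760264 -0.23522251  0.06433552] 0.00018336583373246314 0.0
[ 0.45805859 -0.2531713   0.04701188]
```

View pics/s2c.png

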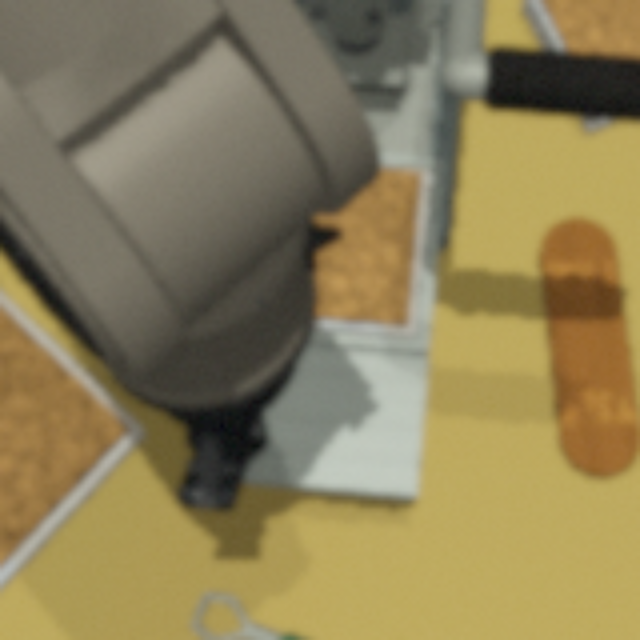

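The crop shows the wrist hiding the knob. A black finger part is at crop (210,480), so I'll check with the wrist camera.

```bash
python3 - <<'E'
from h import *
c=dict(np.load('pics/s2.npz'))
for u,v in((230,363),(237,350),(242,343),(228,358)): print(pt(c,u,v))
snap('wrist','w2')
E
```

```text
[ 0.458  -0.2919  0.1912]
[ 0.4686 -0.272   0.2076]
[ 0.4792 -0.2667  0.2381]
[ 0.4523 -0.2832  0.188 ]
```

View pics/w2.png

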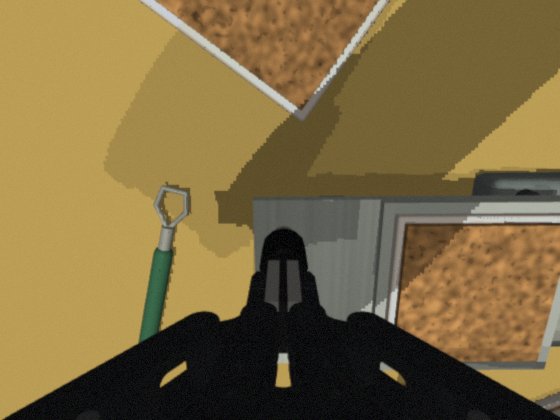

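The wrist view shows the fingers shut at (283,290), and the knob just beyond them at (285,245), not between them. I'll measure both here.

```bash
python3 - <<'E'
from h import *
for f in('w1','w2'):
    c=dict(np.load(f'pics/{f}.npz'));print(f,c['extrinsics'].round(3).tolist())
    for u,v in ([(275,210),(275,200),(275,220),(305,180),(400,240)] if f=='w1' else [(285,236),(285,245),(285,255),(275,265),(275,285),(292,270),(292,290),(270,215),(262,205)]): print(u,v,pt(c,u,v),c['pixels'][v,u])
E
```

```text
w1 [[-0.026, 0.953, 0.302, 0.382], [1.0, 0.025, 0.008, -0.232], [-0.0, 0.302, -0.953, 0.318], [0.0, 0.0, 0.0, 1.0]]
275 210 [ 0.4515 -0.2356  0.0949] [11 12 13]
275 200 [ 0.4462 -0.2358  0.0883] [14  9 13]
275 220 [ 0.4587 -0.2355  0.0951] [0 0 0]
305 180 [ 0.4396 -0.2129  0.0507] [84 87 79]
400 240 [ 0.484  -0.1352  0.0632] [111  80  48]
w2 [[-0.025, 0.953, 0.302, 0.381], [1.0, 0.024, 0.007, -0.237], [-0.001, 0.302, -0.953, 0.243], [0.0, 0.0, 0.0, 1.0]]
285 236 [ 0.446  -0.2347  0.0793] [0 0 0]
285 245 [ 0.4458 -0.2347  0.0915] [0 0 4]
285 255 [ 0.4494 -0.2347  0.0951] [1 0 7]
275 265 [ 0.4478 -0.2391  0.1091] [59 61 57]
275 285 [ 0.4476 -0.2387  0.1264] [62 59 57]
292 270 [ 0.4478 -0.2319  0.1134] [63 63 61]
292 290 [ 0.4477 -0.2323  0.1298] [61 61 59]
270 215 [ 0.4442 -0.2434  0.0506] [92 93 88]
262 205 [ 0.4382 -0.2482  0.0507] [91 94 89]
```

```bash
python3 - <<'E'
from h import *
c=dict(np.load('pics/w1.npz'));w,ok=cloud(c)
for u in (390,396,172,178):
    print(u,[(v,*w[v,u].round(3)) for v in range(268,330,6)])
c=dict(np.load('pics/w2.npz'));w,ok=cloud(c)
for u in (276,290): print(u,[(v,*w[v,u].round(4)) for v in range(254,272,2)])
s=read_state();print(s['t'],s['joint_pos'],s['ft_force'],s['joint_efforts'])
E
```

```text
390 [(268, np.float64(0.509), np.float64(-0.14), np.float64(0.064)), (274, np.float64(0.448), np.float64(-0.186), np.float64(0.19)), (280, np.float64(0.448), np.float64(-0.188), np.float64(0.197)), (286, np.float64(0.45), np.float64(-0.188), np.float64(0.198)), (292, np.float64(0.453), np.float64(-0.187), np.float64(0.197)), (298, np.float64(0.454), np.float64(-0.188), np.float64(0.199)), (304, np.float64(0.457), np.float64(-0.187), np.float64(0.2)), (310, np.float64(0.459), np.float64(-0.187), np.float64(0.2)), (316, np.float64(0.462), np.float64(-0.187), np.float64(0.201)), (322, np.float64(0.464), np.float64(-0.187), np.float64(0.201)), (328, np.float64(0.466), np.float64(-0.187), np.float64(0.203))]
396 [(268, np.float64(0.509), np.float64(-0.135), np.float64(0.063)), (274, np.float64(0.448), np.float64(-0.184), np.float64(0.192)), (280, np.float64(0.447), np.float64(-0.186), np.float64(0.197)), (286, np.float64(0.448), np.float64(-0.187), np.float64(0.202)), (292, np.float64(0.449), np.float64(-0.187), np.float64(0.203)), (298, np.float64(0.451), np.float64(-0.188), np.float64(0
[... 2546 characters left out ...]
11), np.float64(-0.2322), np.float64(0.0946)), (260, np.float64(0.4522), np.float64(-0.2322), np.float64(0.0945)), (262, np.float64(0.4478), np.float64(-0.2326), np.float64(0.1058)), (264, np.float64(0.4475), np.float64(-0.2326), np.float64(0.1084)), (266, np.float64(0.4477), np.float64(-0.2327), np.float64(0.1099)), (268, np.float64(0.4477), np.float64(-0.2327), np.float64(0.1117)), (270, np.float64(0.4475), np.float64(-0.2327), np.float64(0.1139))]
4.875 [-0.16705138  0.39566748  0.63301478  2.10788684 -0.34528143  0.73899123
  2.28293171] [ 0.15585895  0.16293731 -0.0274369 ] [-1.51636382e-02 -6.58138561e+01  1.18019119e+01 -3.28496003e+01
  1.68649742e-02  3.42276631e-03 -2.08156926e-03]
```

The real fingertips are at z≈0.105 while the state reports a TCP of 0.064. The visible finger ends are therefore about 41 mm short of the reported TCP, and they closed above the knob. I'll open, go down 4.6 cm and close again, allowing for this offset.

Emit:
{"op": "move_arm", "data": {
  "plan": [
    [0,0,0,0],
    [0,0,0,0],
    [0,0,0,0],
    [0,0,0,0]
  ],
  "hand": 0
}}

```text
t: 5.38
ee_pos: [0.4575, -0.2352, 0.0642]
tool_rot: [-0.012, 1.0, -0.0, -0.0]
ft_force: [-1.0, 0.4, -0.1]
width: 0.0721
gripper_force: 0.0
```

Emit:
{"op": "move_arm", "data": {
  "plan": [
    [0,0.05,1.5,0],
    [0,0,1.5,0],
    [0,0,1.5,0],
    [0,0,0,0]
  ]
}}

```text
t: 5.88
ee_pos: [0.4565, -0.2346, 0.0178]
tool_rot: [-0.012, 1.0, 0.0, -0.001]
ft_force: [0.6, -0.1, 0.1]
width: 0.0852
gripper_force: 0.0
```

Emit:
{"op": "move_arm", "data": {
  "plan": [
    [0,0,0,0],
    [0,0,0,0],
    [0,0,0,0],
    [0,0,0,0],
    [0,0,0,0]
  ],
  "hand": 255,
  "force": 30
}}

```text
t: 6.5
ee_pos: [0.4577, -0.2347, 0.0196]
tool_rot: [-0.012, 1.0, -0.0, 0.0]
ft_force: [-1.3, 1.2, 5.5]
width: 0.0235
gripper_force: 29.1
```

Emit:
{"op": "move_arm", "data": {
  "plan": [
    [0,0.8,0,0],
    [0.01,1.5,0,0],
    [0.01,1.5,0,0],
    [0.01,1.5,0,0],
    [0.01,1.5,0,0]
  ]
}}

```text
t: 7.12
ee_pos: [0.4557, -0.1663, 0.0196]
tool_rot: [-0.012, 1.0, -0.0, 0.0]
ft_force: [-0.4, -3.3, 6.3]
width: 0.023
gripper_force: 30.5
```

Emit:
{"op": "move_arm", "data": {
  "plan": [
    [0.01,1.5,0,0],
    [0.01,1.5,0,0],
    [0.01,1,0,0],
    [0,0.5,0,0],
    [0,0,0,0]
  ]
}}

```text
t: 7.75
ee_pos: [0.4543, -0.1205, 0.0196]
tool_rot: [-0.013, 1.0, 0.0, 0.0]
ft_force: [-0.2, 2.1, 9.6]
width: 0.0233
gripper_force: 30.7
```

Moved 11.4 cm so far; I'll push in small steps to the stop.

Emit:
{"op": "move_arm", "data": {
  "plan": [
    [0,0.4,0,0],
    [0,0.2,0,0],
    [0,0.2,0,0],
    [0,0,0,0]
  ]
}}

```text
t: 8.25
ee_pos: [0.4542, -0.115, 0.0196]
tool_rot: [-0.012, 1.0, -0.001, 0.001]
ft_force: [-0.3, -13.0, 4.4]
width: 0.0233
gripper_force: 30.6
```

Emit:
{"op": "move_arm", "data": {
  "plan": [
    [0,0.2,0,0],
    [0,0,0,0],
    [0,0,0,0]
  ]
}}

```text
t: 8.62
ee_pos: [0.4542, -0.115, 0.0196]
tool_rot: [-0.011, 1.0, -0.002, 0.001]
ft_force: [0.1, -26.6, -0.3]
width: 0.0231
gripper_force: 31.0
```

The tray is at the stop: the pose is unchanged while the force rose to 27 N. I'll relieve the push, open and lift.

Emit:
{"op": "move_arm", "data": {
  "plan": [
    [0,-0.3,0,0],
    [0,0,0,0],
    [0,0,0,0],
    [0,0,0,0],
    [0,0,0,0]
  ],
  "hand": 0
}}

```text
t: 9.25
ee_pos: [0.4539, -0.1146, 0.0192]
tool_rot: [-0.012, 1.0, 0.0, -0.0]
ft_force: [0.9, 0.2, 0.1]
width: 0.0854
gripper_force: 0.0
```

Emit:
{"op": "move_arm", "data": {
  "plan": [
    [0,0,-2,0],
    [0,0,-4,0],
    [0,0,-5.5,0],
    [0,0,-5.5,0],
    [0,0,-5.5,0]
  ]
}}

```text
t: 9.88
ee_pos: [0.4536, -0.1149, 0.246]
tool_rot: [-0.012, 1.0, -0.0, 0.0]
ft_force: [0.7, -0.2, -0.2]
width: 0.0855
gripper_force: 0.0
```

Emit:
{"op": "move_arm", "data": {
  "plan": [
    [0,0,-5.5,0],
    [0,0,-4,0],
    [0,0,0,0]
  ]
}}

```text
t: 10.25
ee_pos: [0.4551, -0.1149, 0.3417]
tool_rot: [-0.012, 1.0, 0.001, 0.002]
ft_force: [-0.1, 0.1, -0.1]
width: 0.0857
gripper_force: 0.0
```

Emit:
{"op": "move_arm", "data": {
  "plan": [
    [-3.9,-0.67,0,0],
    [-3.9,-0.67,0,0],
    [-3.9,-0.67,0,0],
    [-3.9,-0.67,0,0],
    [-0.25,0,0,0]
  ]
}}

```text
t: 10.88
ee_pos: [0.6143, -0.1378, 0.3367]
tool_rot: [-0.012, 1.0, -0.001, -0.002]
ft_force: [-1.4, -0.9, -0.5]
width: 0.0854
gripper_force: 0.0
```

```bash
python3 - <<'E'
from h import *
s=read_state();print(s['ee_pos'],s['ft_force'])
c=snap('wrist','w3');snap('side','s3')
w,ok=cloud(c)
h=ok&(w[...,2]>.325)&(w[...,2]<.352)&(w[...,0]>.54)&(w[...,0]<.7)&(abs(w[...,1]+.14)<.025)
q=w[h];print(len(q),q.min(0),q.max(0),np.median(q,0))
im=np.hstack([cv2.resize(dict(np.load(f'pics/{f}.npz'))['pixels'][:,:,::-1],(400,300)) for f in('w3','s3')]);cv2.imwrite('pics/m3.png',im)
E
```

```text
[ 0.61427424 -0.13775693  0.33670162] [-1.4460723  -0.9037336  -0.49242448]
10076 [ 0.54689054 -0.15340993  0.32500256] [ 0.67140345 -0.11639475  0.34789225] [ 0.59746978 -0.13803751  0.34269752]
```

View pics/m3.png

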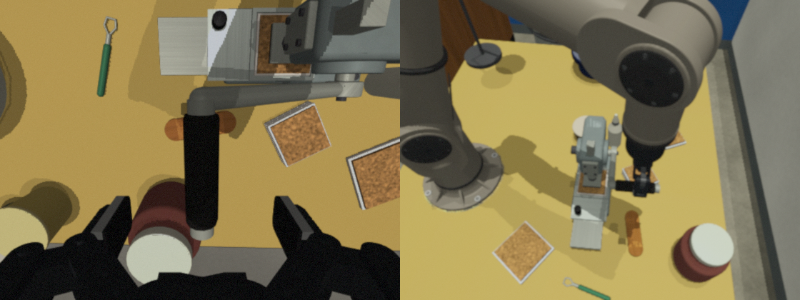

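The left half shows the handle centred between the open fingers, at (200,160) in the mosaic. The tray is home with the knob at (220,20), and the tile is seated under the foot. The right half shows the gripper over the handle. Next I go down and grip.

Emit:
{"op": "move_arm", "data": {
  "plan": [
    [0,0,3,0],
    [0,0,2.5,0],
    [0,0,1.9,0],
    [0,0,0,0]
  ]
}}

```text
t: 11.48
ee_pos: [0.6121, -0.1375, 0.2644]
tool_rot: [-0.012, 1.0, 0.0, -0.001]
ft_force: [0.4, -0.9, 0.5]
width: 0.0856
gripper_force: 0.0
```

Emit:
{"op": "move_arm", "data": {
  "plan": [
    [0,0,0,0],
    [0,0,0,0],
    [0,0,0,0],
    [0,0,0,0],
    [0,0,0,0]
  ],
  "hand": 255,
  "force": 50
}}

```text
t: 12.1
ee_pos: [0.6132, -0.1383, 0.2657]
tool_rot: [-0.012, 1.0, -0.0, 0.0]
ft_force: [0.1, -4.1, 4.0]
width: 0.0268
gripper_force: 49.3
```

Emit:
{"op": "move_arm", "data": {
  "plan": [
    [0,-1.03,1.48,0],
    [0,-0.91,1.55,0],
    [0,-0.79,1.62,0],
    [0,-0.65,1.68,0],
    [0,0,0,0]
  ]
}}

```text
t: 12.72
ee_pos: [0.6142, -0.1724, 0.2014]
tool_rot: [-0.012, 1.0, -0.0, 0.0]
ft_force: [1.2, -3.4, 4.6]
width: 0.0267
gripper_force: 49.6
```

Emit:
{"op": "move_arm", "data": {
  "plan": [
    [0,-0.51,1.72,0],
    [0,-0.38,1.76,0],
    [0,-0.23,1.4,0],
    [0,0,0,0],
    [0,0,0,0]
  ]
}}

```text
t: 13.35
ee_pos: [0.6146, -0.1829, 0.1536]
tool_rot: [-0.012, 1.0, -0.0, 0.0]
ft_force: [-1.0, -1.8, 8.1]
width: 0.0266
gripper_force: 49.9
```

Emit:
{"op": "move_arm", "data": {
  "plan": [
    [0,-0.06,1,0],
    [0,-0.04,1,0],
    [0,0,0.2,0],
    [0,0,0,0]
  ]
}}

```text
t: 13.85
ee_pos: [0.6147, -0.1842, 0.1317]
tool_rot: [-0.012, 1.0, -0.0, 0.001]
ft_force: [-0.6, -1.7, 9.4]
width: 0.0265
gripper_force: 50.0
```

```bash
python3 - <<'E'
from h import *
s=read_state();print(s['t'],s['ee_pos'],s['ft_force'])
ims=[]
for n in('wrist','top'):
    c=snap(n,n+'4');w,ok=cloud(c);g=c['pixels']
    h=ok&(w[...,2]>.15)&(w[...,2]<.26)&(w[...,0]>.572)&(w[...,0]<.595)&(abs(w[...,1]+.18)<.03)
    q=w[h];print(n,len(q),q.min(0),q.max(0)) if len(q) else print(n,0)
    b=ok&(w[...,2]>.15)&(w[...,2]<.26)&(w[...,0]>.54)&(w[...,0]<.562)
    q=w[b]
    for y in np.arange(-.2,.03,.02):
        r=q[abs(q[:,1]-y)<.004]
        if len(r): print('bar',round(y,3),r[:,2].max().round(4),len(r))
    ims.append(cv2.resize(g[:,:,::-1],(400,300)))
cv2.imwrite('pics/m4.png',np.hstack(ims))
E
```

```text
13.85 [ 0.61465688 -0.18422935  0.1317189 ] [-0.55994001 -1.71670019  9.4117782 ]
wrist 5155 [ 0.57200296 -0.19949711  0.19754695] [ 0.59499713 -0.17122716  0.21380355]
bar -0.2 0.202 30
bar -0.18 0.2097 1235
bar -0.16 0.2087 1274
bar -0.14 0.2085 1298
bar -0.12 0.2082 1337
bar -0.1 0.2075 634
top 0
bar -0.06 0.2077 16
bar -0.04 0.2091 26
bar -0.02 0.2069 21
bar -0.0 0.2063 25
bar 0.02 0.2102 25
```

View pics/m4.png

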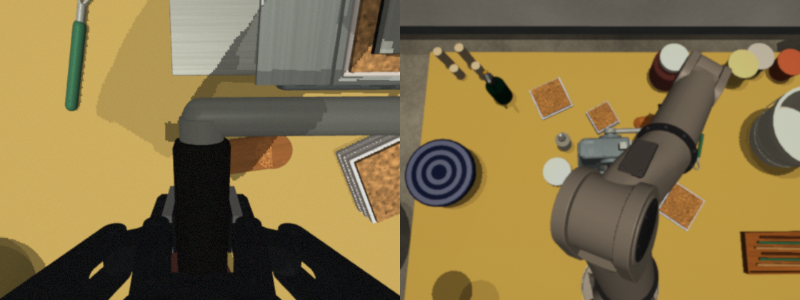

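The wrist view shows the fingers closed on the rubber handle at (200,240), with the bar running to the right at (300,115) and nearly level. It is about 2 mm high, so one small correction follows.

Emit:
{"op": "move_arm", "data": {
  "plan": [
    [0,0,0.2,0],
    [0,0,0,0],
    [0,0,0,0],
    [0,0,0,0],
    [0,0,0,0]
  ]
}}

```text
t: 14.58
ee_pos: [0.6146, -0.1842, 0.1299]
tool_rot: [-0.012, 1.0, -0.0, 0.001]
ft_force: [-1.2, -3.3, 9.7]
width: 0.027
gripper_force: 50.0
```

```bash
python3 - <<'E'
from h import *
s=read_state();print(s['t'],s['ee_pos'],s['ft_force'],s['width'])
c=snap('wrist','w5');w,ok=cloud(c)
h=ok&(w[...,2]>.15)&(w[...,2]<.26)&(w[...,0]>.572)&(w[...,0]<.595)&(abs(w[...,1]+.18)<.03);print(np.percentile(w[h][:,2],98))
b=ok&(w[...,2]>.19)&(w[...,2]<.26)&(w[...,0]>.54)&(w[...,0]<.562);q=w[b]
z=[(y,np.percentile(q[abs(q[:,1]-y)<.006][:,2],90)) for y in (-.17,-.15,-.13,-.11)];print(z,np.polyfit(*np.array(z).T,1))
cv2.imwrite('pics/w5.png',c['pixels'][:,:,::-1])
for u,v in((500,90),(300,60),(380,60)): print(pt(c,u,v))
E
```

```text
14.575 [ 0.61464737 -0.18421729  0.12989549] [-1.20351682 -3.28704347  9.68356591] 0.026977410830133046
0.21074283997913837
[(-0.17, np.float64(0.2054982630279737)), (-0.15, np.float64(0.20542536368421305)), (-0.13, np.float64(0.2053456897583002)), (-0.11, np.float64(0.20524695515944735))] [-0.00416799  0.20479555]
[ 0.5259 -0.0399  0.0633]
[ 0.5083 -0.1749  0.043 ]
[ 0.5078 -0.1197  0.0504]
```

View pics/w5.png

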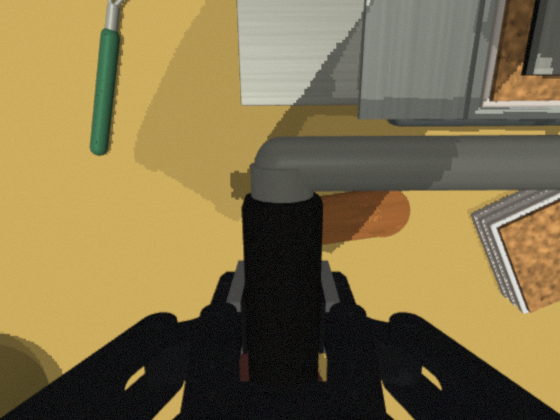

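The view shows the handle firmly gripped and the bar level (slope 0.004 rad, 9.7 N of spring push). The tray's front edge is at column 360 (y≈-0.133, i.e. home), and the tile is seated under the foot.

```bash
python3 -c "
from rig import *
print(sign_off())"
```

```text
the job is handed in; nothing more can be done
None
```

The job is handed in at about 14.6 s: I slid the tray home against the rear stop, then pulled the lever level (within about 0.004 rad), and the gripper still holds the handle against about 10 N of spring push with the tile seated under the foot; no verdict came back.

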